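# Seat the thrust washer and hold the snap ring spread at its groove

## Robot

A 7-joint arm with a two-finger parallel gripper is mounted at the origin on a cart in front of the work surface, level with it; the furniture and walls round the work are solid. World frame = base frame: x ahead of the robot, y to its left, z up, the work surface at z = 0. Lengths are in m, angles in degrees, forces in N, time in s.
With the tool pointing down it reaches from about 0.425 to 0.875 m from the base axis. Payload 4.7 kg.
Tool frame: the origin (TCP) lies at the centre of the arm's flange, where the gripper is bolted on; the fingertips stand 182 mm ahead of it and the grasp point (between the pads) lies 164 mm ahead of it; z points along the fingers, y is the line along which they close (so a half turn about z gives the same grasp; the last joint's range is limited). The gripper opens to 87 mm and grips with 3 to 60 N. Pads are 19 mm wide; open, the fingers measure 117 mm over their backs; the gripper's body (75 mm by 190 mm) begins 51 mm behind the grasp point.
Start: joints at [70.136, 18.392, -4.016, 83.108, 1.295, 78.541, -3.26], TCP at [0.229, -0.608, 0.405] pointing down, gripper open.
Joint ranges: [-163.93, 163.93], [-17.29, 119.83], [-79.2, 71.16], [3.27, 140.29], [-89.18, 269.18], [5.43, 117.66], [-154.24, 154.24]. Speed limits (degrees/s): [147.25, 147.25, 180, 180, 180, 180, 180].

## Interface

Orientations are given as [roll, pitch, yaw] about the fixed x, y, z axes, in that order (R = Rz(yaw) Ry(pitch) Rx(roll)).
In Python, from cell import env gives the robot as it stands. The module is installed in compiled form; this text tells all that it offers.
- The arm moves only by the tool step_arm, never from a script. Its argument "steps" is one flat list of numbers, 5 for each row, row after row: the opening, from 0 (shut) to 1 (fully open), then the shift along the tool's x, y, z in mm, then the turn about the tool's z in degrees. In form: [grip, dx, dy, dz, roll, grip, dx, dy, dz, roll, ...]. A call has 1 to 12 rows; each row shifts and turns the commanded pose from where the row before left it, along the tool's axes as they then stand; what a row does not reach is not made up. A row lasts 1/8 s, in which the tool goes at most 62.5 mm and 10.7 degrees, less where a joint would pass 70% of its speed; a pose out of reach is approached as far as the arm can. A call with a gripper value outside its range is refused whole. The fingers move at their own pace and stop on an object; "grip_force" is the grip in N (left out, the last holds). Time passes only in rows, so rows that do not move let the fingers close. It gives the time, the measured TCP pose, the force, the opening and the grip force at its end, in the units of the state.
- env.get_obs(): the state, without advancing time (a new reading comes with each control period).
- env.read_camera(name): name is "scene" or "top" or "wrist"; returns a dict with "image" (384x512x3 uint8, red, green, blue), "camera_matrix" (3x3 intrinsics, pixels), "distortion" ([k1, k2, p1, p2, k3] as OpenCV has them; the pictures are not rectified), "R" (3x3) and "t" (3): a world point X has camera coordinates R X + t. Camera axes: x right, y down, z forward; pixel columns grow to the right and rows downward; lengths in m; the calibration is good to about 2 mm. A picture is of the moment at which its call begins. There is no depth.
- env.sign_off(): hands the job in; it is judged then, once.
The state is a dict: "time_s": time; "qpos": joint angles; "joint_velocities": joint speeds; "effort": joint torques, N m; "tool_pos": TCP position; "tool_rot": TCP orientation; "force": force on the tool from outside, world axes, zero at the start; "wrist_torque": the same for the moment, N m; "grip_width": finger opening in m; "grasp_force": force on a finger pad.
Only numpy, scipy, OpenCV 4.12 (cv2) and the standard library are available. Lean on these libraries where they do the work, as an engineer would, in place of code of your own. Each camera call takes 0.05 s, during which the arm holds its last target. There are 200 camera calls.

## Task

The thrust washer on the axle stub is cocked and covers the snap ring groove: press its raised edge down until it lies flat on the bearing housing. Then squeeze the snap ring pliers by their handles to spread the ring that hangs on their tips, lift them off, and slide the spread ring level over the end of the axle and down to the groove, just above the washer. Finish there while still holding the pliers squeezed and the ring spread at the groove (do not let it snap in, I want to check it first), and leave the cork sanding block and the loose bolts where they lie.

Things in the scene. Friction and masses are not known exactly. Their poses are not given: they have to be found in the camera images.
- bearing: Grey cast bearing housing with the upright axle stub, fixed to the worktop: 100 mm square flange 12 mm thick with four hex bolts, round body 88 mm across, flat top 34 mm above the worktop. Origin on the axle's axis at the worktop, z up.
- groove (a point): Middle of the snap ring groove, on the axle's axis, 41.5 mm above the worktop. Groove: 5 mm wide (39 to 44 mm above the worktop), 35.6 mm in diameter. Above it the bare steel axle is 39 mm in diameter up to 58 mm, then tapers to 27 mm at its end, 64 mm above the worktop.
- washer (a joint): Tilt of the thrust washer, rad: 0.09 to 0.13 at the start (one edge down, the opposite edge 7 to 11 mm up), 0 when flat. Plain round metal washer on the axle, 84 mm outside, 42 mm hole, 5 mm thick; when flat its top is 39 mm above the worktop, level with the groove's lower edge. About 4 N down on the raised edge moves it; it stays where it is left and stops dead when flat.
- washer_rim (a point): Point on the top of the washer at its raised edge, where to press: 38 mm out from the axle's axis, 4 mm in from the washer's rim. Press here or a little further out, for the axle stands 19.5 mm out from its axis and 25 mm higher than the flat washer.
- pliers: Snap ring pliers, 235 mm long, about 0.25 kg, dark steel with black sleeved handles, lying level, spring loaded open. Origin at the pivot, level with the ring's underside; x forward to the ring, y to the left handle, z up. The handles' middle is 27 mm higher, the underside of the jaws 21 mm. Tips bent 90 degrees down sit captive in the ring's two eyes and never come off.
- pliers_grip (a point): Point midway between the two handles where to grip, at the handles' mid height, 70.5 mm behind the pivot; axes as pliers. Handles 16 mm high, 10 mm thick. Over their outsides they measure 51 mm here at rest (57 mm 16 mm further back, 45 mm 16 mm further forward); squeezed to the stop 24 mm and parallel. The handle ends are 70 mm behind this point.
- pliers_left (a joint): Squeeze of the pliers, rad: angle by which each handle has closed; 0 at rest, 0.185 at the stop screw, ring fully spread. Takes about 3 N on each handle to begin and 7 N at the stop; it springs open when the grip slackens. A 20 to 40 N grip is good. While the handles close, the sleeves stay with the fingers and the pivot moves about 3.5 mm forward of them.
- clip_centre (a point): Centre of the spread snap ring, the point to bring onto the axle's axis: 74 mm ahead of the pivot, half-way up the 3.5 mm thick ring (1.75 mm above its underside); axes as pliers. It is 144.5 mm ahead of pliers_grip, 148 mm ahead of the middle of the gripped sleeves once squeezed. C-shaped dark ring: inside 36 mm at rest (too small, and 17 mm further forward), 45 mm spread; gap and eyes face the pliers.
- offcut: Loose pine offcut, 40 x 120 x 19 mm, lying crosswise under the handle ends and propping them up; its front edge is 24 to 38 mm behind the pliers_grip point. The ring lies on the worktop. Origin at the middle of its underside.
- sanding_block: Bystander: cork sanding block, 105 x 64 x 32 mm; origin at the middle of its underside.
- bolt_m0: Bystander: hex bolt lying on its side, 58 mm long; origin at the middle of its underside.
- bolt_m1: Bystander: hex bolt lying on its side, 58 mm long; origin at the middle of its underside.

How it is judged (in metres and radians):
On the way, in this order (a step that is already met when the one before it is completed fails the run):
1. the washer is pressed down flat on the bearing housing (value of joint washer below 0.02 rad), for 0.2 s.
2. the squeezed pliers, ring spread, are held above the end of the axle (value of joint washer below 0.02 rad and value of joint pliers_left above 0.15 rad and contact force between the fingers and pliers above 2 N and height (world z) of clip_centre above 0.058 m and horizontal distance between clip_centre and groove below 0.03 m), for 0.05 s.
At the end, for the whole second after the job is handed in: Washer flat (tilt under 0.02 rad); ring centre within 5 mm of the axle axis and 3.5 mm of the groove height, level to 0.12 rad, at rest; ring still spread (handles closed more than 0.15 rad), the fingers pressing on the pliers with over 2 N (value of joint washer below 0.02 rad and value of joint pliers_left above 0.15 rad and contact force between the fingers and pliers above 2 N and horizontal distance between clip_centre and groove below 0.005 m and z of clip_centre in the frame of groove between -0.0035 and 0.0035 m and angle between clip_centre's own z axis and vertical below 0.12 rad and linear speed of pliers below 0.02 m/s); the arm keeps its last pose, push and grip.
It fails at once if the sanding block or a bolt is pushed more than 30 mm from its place (distance of any of sanding_block, bolt_m0, bolt_m1 from where it was at the start of the episode above 0.03 m).
It also fails if it takes over 64 s, if anything falls off the work surface, if the arm or the gripper's body presses on something with over 40 N, if the wrist force passes 120 N, or if a joint passes its speed limit or range.

## Working session

There is one attempt and no reset: what is moved stays moved. The work goes in short steps, Python scripts to look and compute and a tool call to move; the robot and the scene stay as the last step left them, time stands still between calls to the robot, and variables do not carry over. Pictures are saved under pics/ and viewed, at most 10 in all, crops included, and the job is handed in when it is done.

Besides the shell and the picture viewer there is one more tool, called after ">>>" by a JSON object that holds its "api" and its "payload". step_arm: Moves the arm, as the interface text tells. Its arguments: {"type":"object","properties":{"steps":{"type":"array","items":{"type":"number"}},"grip_force":{"type":"number"}},"required":["steps"]}

```bash
mkdir -p pics; cat > h.py <<'E'
import numpy as np,cv2,pickle
from cell import env
def snap(n,f):
    d=env.read_camera(n); cv2.imwrite('pics/'+f+'.png',d['image'][:,:,::-1]); pickle.dump(d,open(f+'.pkl','wb')); return d
def ray(d,uv,z):
    p=cv2.undistortPoints(np.array([[uv]],float),np.array(d['camera_matrix']),np.array(d['distortion']))[0,0]
    R=np.array(d['R']);t=np.array(d['t']).ravel(); c=-R.T@t; v=R.T@np.array([p[0],p[1],1]); return c+v*(z-c[2])/v[2]
def proj(d,X):
    R=np.array(d['R']);return cv2.projectPoints(np.array(X,float).reshape(-1,1,3),cv2.Rodrigues(R)[0],np.array(d['t'],float),np.array(d['camera_matrix']),np.array(d['distortion']))[0].reshape(-1,2)
E
python3 - <<'E'
from h import *
a=snap('top','top0');b=snap('scene','scene0')
im=np.hstack([a['image'],b['image']])[:,:,::-1]
for n,d in(('t',a),('s',b)):
    cv2.imwrite(f'pics/{n}.png',cv2.resize(d['image'][:,:,::-1],(800,600),interpolation=cv2.INTER_CUBIC))
    R=np.array(d['R']);print(n,-R.T@np.array(d['t']).ravel(),R[2])
o=env.get_obs();print(o['tool_pos'],o['tool_rot'],o['force'],o['grip_width'],o['time_s'])
E
```

```text
t [0.33904557 0.06045955 1.11746488] [ 0.17042524  0.00579307 -0.98535358]
s [-0.07219402  0.41365097  0.87766877] [ 0.5703048  -0.32617122 -0.75389971]
[ 0.22935477 -0.60799271  0.40376037] [-1.79902653e+02  5.83979112e-03  2.06721785e+01] [-0.18088109  0.11627593 -0.65453766] 0.0868341450453147 0.1
```

View pics/t.png

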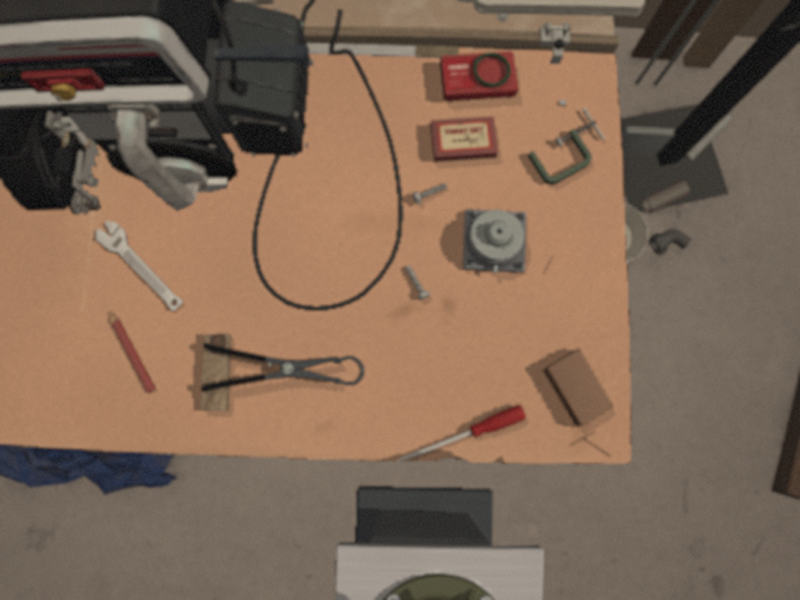

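View pics/s.png

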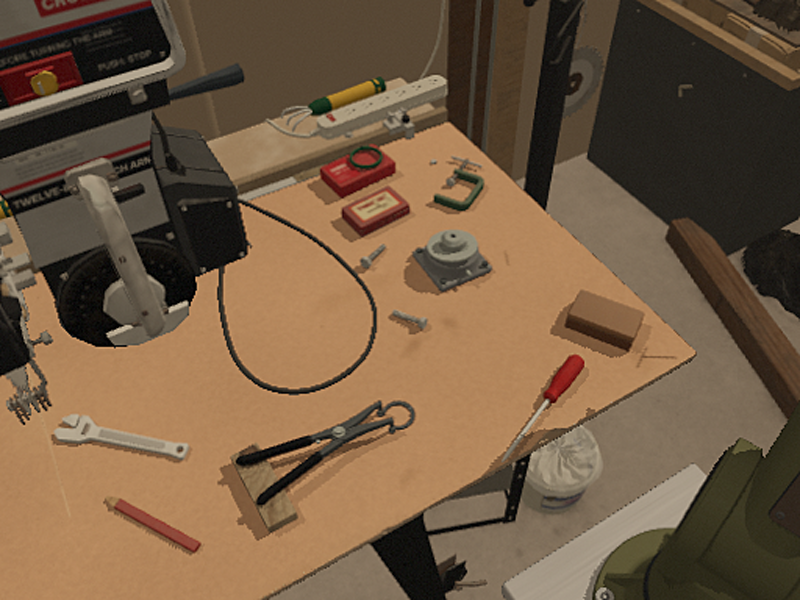

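The top view shows the bearing at about (497,240), the pliers' pivot at (288,369) pointing right (world −y) and the ring at (350,369). The scene view shows the same layout. I'll take closer crops next.

```bash
python3 - <<'E'
from h import *
a=pickle.load(open('top0.pkl','rb'));b=pickle.load(open('scene0.pkl','rb'))
s=1.5625
for n,uv,z in(('axle',(498,229),.064),('pivot',(288,369),.025),('ring',(350,370),.002),('hl',(206,347),.027),('hr',(204,387),.027),('block',(578,385),.032),('b0',(428,193),.005),('b1',(416,283),.005),('offL',(200,335),.019)):
    print(n,ray(a,(uv[0]/s,uv[1]/s),z).round(4))
def crop(d,x,y,w,h,W,H): return cv2.resize(d['image'][y:y+h,x:x+w,::-1],(W,H),interpolation=cv2.INTER_CUBIC)
t1=crop(a,285,125,60,60,400,400);t2=crop(b,255,140,66,66,400,400)
cv2.imwrite('pics/bear.png',np.hstack([t1,t2]))
cv2.imwrite('pics/pl.png',crop(a,118,200,128,72,800,450))
E
```

```text
axle [ 0.6362 -0.0813  0.064 ]
pivot [0.4181 0.2367 0.025 ]
ring [0.4206 0.1428 0.002 ]
hl [0.4486 0.3668 0.027 ]
hr [0.3865 0.3663 0.027 ]
block [ 0.4017 -0.2086  0.032 ]
b0 [0.7111 0.0249 0.005 ]
b1 [0.5608 0.042  0.005 ]
offL [0.4681 0.3799 0.019 ]
```

View pics/bear.png

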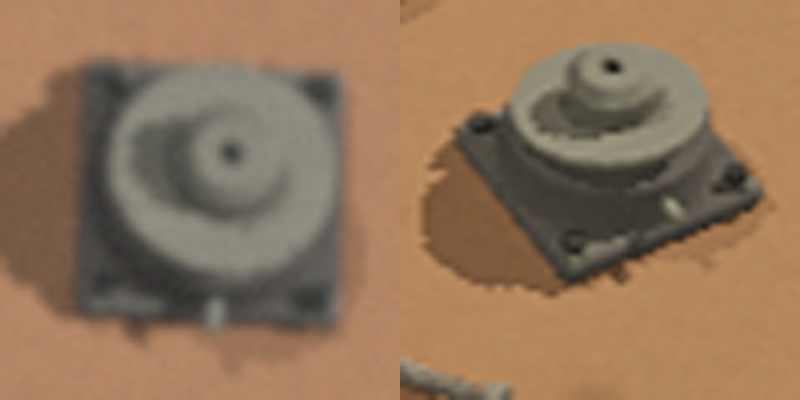

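View pics/pl.png

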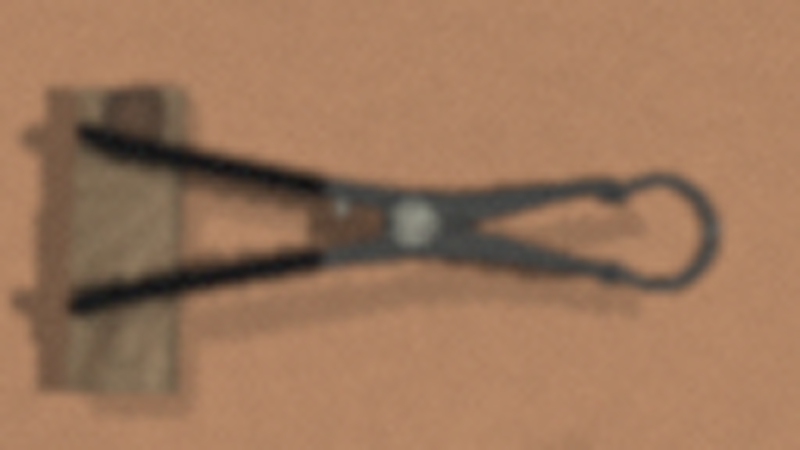

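The bearing crop puts the axle end at about (232,153) in the left panel. The gap under the washer looks larger on the robot-facing side. The pliers crop shows the pivot at (413,222), the ring centre at (665,232) and the handles' midpoint at the rear at (78,217). I'm moving over the bearing now.

>>> {"api": "step_arm", "payload": {"steps": [0,48.5,-33,0,0,0,48.5,-33,0,0,0,48.5,-33,0,0,0,48.5,-33,0,0,0,48.5,-33,0,0,0,48.5,-33,0,0,0,48.5,-33,0,0,0,48.5,-33,0,0,0,48.5,-33,0,0,0,48.5,-33,0,0,0,48.5,-33,0,0,0,0,0,0,-9.9], "grip_force": 30}}

```text
time_s: 1.6
tool_pos: [0.602, -0.0736, 0.4042]
tool_rot: [-179.8, -0.1, 31.4]
force: [-0.2, -0.2, -0.1]
grip_width: 0.001
grasp_force: 0.0
```

>>> {"api": "step_arm", "payload": {"steps": [0,0,0,0,-9.9,0,0,0,0,-9.9,0,0,0,0,-9.9,0,0,0,0,-9.9,0,0,0,0,-9.9,0,0,0,0,-9.9,0,0,0,0,0]}}

```text
time_s: 2.48
tool_pos: [0.6003, -0.0803, 0.4042]
tool_rot: [-180.0, -0.0, 89.9]
force: [0.6, -0.1, 0.6]
grip_width: 0.0003
grasp_force: 0.0
```

```bash
python3 - <<'E'
from h import *
d=snap('wrist','w1');cv2.imwrite('pics/w1b.png',cv2.resize(d['image'][:,:,::-1],(800,600),interpolation=cv2.INTER_CUBIC))
R=np.array(d['R']);print(-R.T@np.array(d['t']).ravel(),R[2]);o=env.get_obs();print(o['tool_pos'],o['tool_rot'],o['force'],o['qpos'])
E
```

```text
[0.60036487 0.00082929 0.38481289] [-0.00137174 -0.29211343 -0.9563827 ]
[ 0.60032402 -0.08034353  0.40431213] [-1.79955740e+02 -1.11920744e-02  8.97766104e+01] [ 0.52497068 -0.04147523 -0.16102184] [ 36.66524263  16.71971781 -38.34867719  88.72821064  10.49253371
  78.25461896  -2.87592815]
```

View pics/w1b.png

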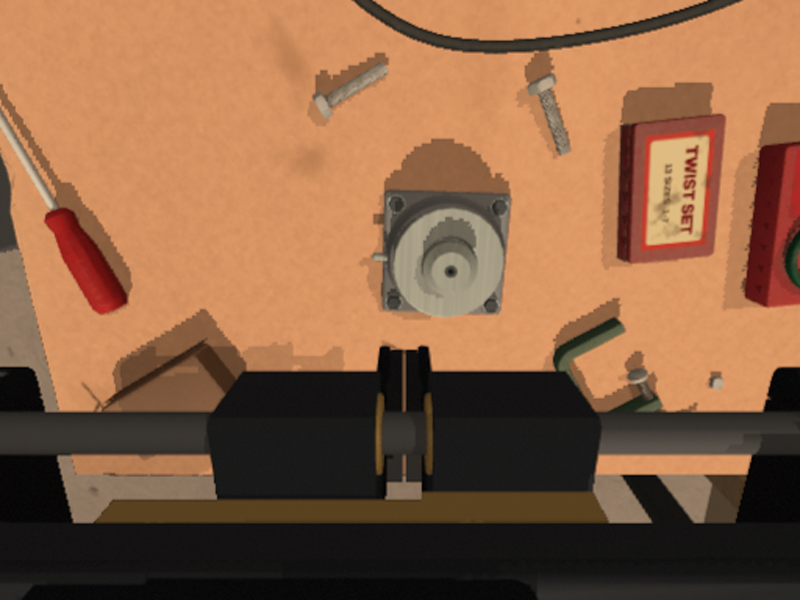

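The wrist view shows the bearing at about (447,252) with the axle end at (450,271). The washer's outline is offset towards the lower right of the body. I'll fit the tilt numerically.

```bash
cat > fit.py <<'E'
from h import *
from scipy.optimize import minimize
s=1.5625
a=pickle.load(open('top0.pkl','rb'));b=pickle.load(open('scene0.pkl','rb'));w=pickle.load(open('w1.pkl','rb'))
ax={'w':(450/s,271/s),'t':(285+232/6.667,125+153/6.667),'s':(255+(612-400)/6.06,140+66/6.06)}
P={}
for n,d in(('t',a),('s',b),('w',w)):
    P[n]=ray(d,ax[n],.064);print(n,'axle',P[n].round(4))
print('flange w',np.mean([ray(w,(u/s,v/s),.012) for u,v in((388,193),(510,193),(501,313),(383,309))],0))
th=np.linspace(0,2*np.pi,240)
def ring(c,az,ti,r):
    e=np.array([np.cos(az),np.sin(az),0]);f=np.array([-e[1],e[0],0]);e2=e*np.cos(ti)+np.array([0,0,np.sin(ti)])
    # low edge rests on z=34; washer top at radius r
    z0=.034+.042*np.sin(ti)+.005*np.cos(ti)
    return np.array([c[0],c[1],z0])+r*(np.cos(th)[:,None]*e2+np.sin(th)[:,None]*f)
if __name__=='__main__':
  best=[]
  for n,d in(('w',w),('t',a),('s',b)):
    g=cv2.GaussianBlur(cv2.cvtColor(d['image'],cv2.COLOR_RGB2GRAY).astype(np.float32),(0,0),.7)
    res=[]
    S=lambda p:cv2.remap(g,p[:,0].astype(np.float32)[None],p[:,1].astype(np.float32)[None],cv2.INTER_LINEAR)[0]
    for az in np.radians(np.arange(0,360,15)):
      for ti in(0,.07,.09,.11,.13,.15):
        m=-9
        for dx in np.arange(-3,3.1,1.)/1000:
          for dy in np.arange(-3,3.1,1.)/1000:
            c=P[n]+[dx,dy,0]; m=max(m,np.mean(np.clip(S(proj(d,ring(c,az,ti,.0405)))-S(proj(d,ring(c,az,ti,.0440))),-10,60)))
        res.append((m,np.degrees(az).round(),ti))
    print(n,[tuple(np.round(r,2)) for r in sorted(res)[::-1][:8]])
    best.append({r[1:]:r[0] for r in res})
  tot=sorted(((sum(q[k]/max(q.values()) for q in best),k) for k in best[0]))[::-1]
  print(tot[:8])
E
python3 fit.py
```

```text
t axle [ 0.6328 -0.0839  0.064 ]
s axle [ 0.6322 -0.0817  0.064 ]
w axle [ 0.6325 -0.0804  0.064 ]
flange w [ 0.63369825 -0.07962635  0.012     ]
w [(np.float64(40.92), np.float64(165.0), np.float64(0.13)), (np.float64(40.85), np.float64(165.0), np.float64(0.15)), (np.float64(40.78), np.float64(150.0), np.float64(0.13)), (np.float64(40.66), np.float64(150.0), np.float64(0.11)), (np.float64(40.65), np.float64(150.0), np.float64(0.15)), (np.float64(40.58), np.float64(165.0), np.float64(0.11)), (np.float64(40.32), np.float64(180.0), np.float64(0.13)), (np.float64(40.31), np.float64(180.0), np.float64(0.15))]
t [(np.float64(19.64), np.float64(165.0), np.float64(0.15)), (np.float64(19.6), np.float64(180.0), np.float64(0.15)), (np.float64(19.5), np.float64(165.0), np.float64(0.13)), (np.float64(19.44), np.float64(150.0), np.float64(0.15)), (np.float64(19.41), np.float64(180.0), np.float64(0.13)), (np.float64(19.39), np.float64(195.0), np.float64(0.15)), (np.float64(19.35), np.float64(150.0), np.float64(0.13)), (np.float64(19.21), np.float64(165.0), np.float64(0.11))]
s [(np.float64(13.42),
[... 158 characters left out ...]
.float64(13.18), np.float64(225.0), np.float64(0.13)), (np.float64(13.05), np.float64(240.0), np.float64(0.15)), (np.float64(12.98), np.float64(210.0), np.float64(0.11)), (np.float64(12.98), np.float64(195.0), np.float64(0.13)), (np.float64(12.98), np.float64(195.0), np.float64(0.11))]
[(np.float32(2.897521), (np.float64(195.0), 0.15)), (np.float32(2.895009), (np.float64(180.0), 0.11)), (np.float32(2.8925931), (np.float64(180.0), 0.13)), (np.float32(2.8925653), (np.float64(180.0), 0.15)), (np.float32(2.8888001), (np.float64(195.0), 0.13)), (np.float32(2.870688), (np.float64(195.0), 0.11)), (np.float32(2.8703744), (np.float64(165.0), 0.11)), (np.float32(2.8639135), (np.float64(165.0), 0.13))]
```

Three cameras agree on the axis at about (0.6327, −0.081), with the raised edge roughly at azimuth 180° (towards the robot). I'll press at r ≈ 40 mm.

>>> {"api": "step_arm", "payload": {"steps": [0,0,-7.3,42,0,0,0,0,42,0,0,0,0,42,0,0,0,0,35,0,0,0,0,5,0,0,0,0,4,0,0,0,0,4,0,0,0,0,4,0,0,0,0,3,0,0,0,0,0,0,0,0,0,0,0]}}

```text
time_s: 3.9
tool_pos: [0.5933, -0.0802, 0.224]
tool_rot: [180.0, 0.0, 90.0]
force: [0.2, -1.0, 3.8]
grip_width: 0.0004
grasp_force: 1.7
```

>>> {"api": "step_arm", "payload": {"steps": [0,0,0,1.5,0,0,0,0,1.5,0,0,0,0,1.5,0,0,0,0,0,0,0,0,0,0,0]}}

```text
time_s: 4.53
tool_pos: [0.5933, -0.0801, 0.2214]
tool_rot: [-180.0, 0.1, 90.0]
force: [-6.5, 0.6, 17.4]
grip_width: 0.0004
grasp_force: 8.6
```

>>> {"api": "step_arm", "payload": {"steps": [0,0,0,1,0,0,0,0,0,0,0,0,0,0,0]}}

```text
time_s: 4.9
tool_pos: [0.5934, -0.08, 0.2214]
tool_rot: [-180.0, 0.1, 90.0]
force: [-9.5, 0.0, 23.3]
grip_width: 0.0002
grasp_force: 11.3
```

>>> {"api": "step_arm", "payload": {"steps": [0,0,0,-40,0,0,0,0,-60,0,0,0,0,-60,0,0,45,-29.3,0,0,0,45,-29.3,0,0,0,45,-29.3,0,0,0,45,-29.3,0,0,0,45,-29.3,0,0,0,45,-29.3,0,0,0,0,0,0,0,0,0,0,0,0]}}

```text
time_s: 6.28
tool_pos: [0.4177, 0.1893, 0.3779]
tool_rot: [180.0, 0.1, 90.0]
force: [0.3, -0.5, -0.2]
grip_width: 0.0009
grasp_force: 0.0
```

```bash
python3 - <<'E'
from h import *
d=snap('wrist','w2');t=snap('top','top2')
o=env.get_obs();print(o['tool_pos'],o['tool_rot'],o['force'])
im=cv2.resize(d['image'][:,:,::-1],(800,600),interpolation=cv2.INTER_CUBIC)
im[400:,600:]=cv2.resize(t['image'][125:185,285:345,::-1],(200,200),interpolation=cv2.INTER_CUBIC)
cv2.imwrite('pics/w2b.png',im)
E
```

```text
[0.41821355 0.18848897 0.37790157] [-1.79975086e+02  3.12137390e-03  8.98338101e+01] [-0.72663972  0.1218889  -0.76655532]
```

View pics/w2b.png

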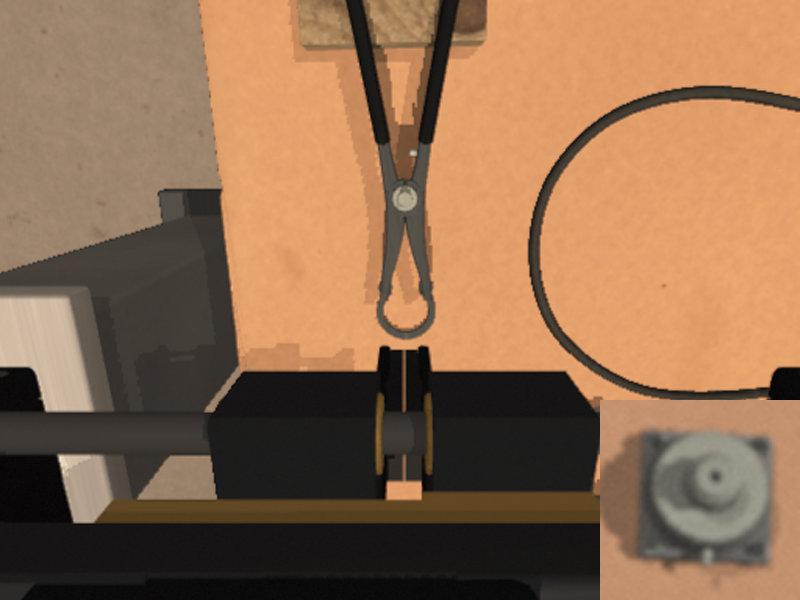

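The wrist view shows the pivot at (404,199), the ring centre at about (406,308), and the handle centres at (359,30) and (450,30). The top inset shows the washer centred and flat.

```bash
python3 - <<'E'
from h import *
d=pickle.load(open('w2.pkl','rb'));s=1.5625
r=lambda u,v,z:ray(d,(u/s,v/s),z)
p=r(404,199,.030);c=r(406,308,.002);h=(r(359,30,.035)+r(450,30,.035))/2
print(p,c,h,r(359,30,.035)-r(450,30,.035))
h2=(r(359,30,.027)+r(450,30,.027))/2
for q in(p,):
    u=(c-h)[:2];u/=np.linalg.norm(u);print(np.degrees(np.arctan2(u[1],u[0])),'grip',q[:2]-.0705*u,'ring ahead',np.linalg.norm((c-q)[:2]))
E
```

```text
[0.41815403 0.23782987 0.03      ] [0.41973498 0.14942693 0.002     ] [0.4185232  0.34023648 0.035     ] [-5.56961120e-02  4.91881628e-05  0.00000000e+00]
-89.63613649742496 grip [0.41770631 0.30832845] ring ahead 0.08841707861600283
```

>>> {"api": "step_arm", "payload": {"steps": [1,40,0,0,0,1,40,0,0,0,1,40,0,0,0,1,0,0,40,0,1,0,0,40,0,1,0,0,40,0,1,0,0,40,0,1,0,0,20,0,1,0,0,7,0,1,0,0,0,0], "grip_force": 30}}

```text
time_s: 7.62
tool_pos: [0.4181, 0.31, 0.1917]
tool_rot: [180.0, -0.0, 89.9]
force: [-0.3, 0.7, 0.2]
grip_width: 0.0857
grasp_force: 0.0
```

>>> {"api": "step_arm", "payload": {"steps": [0.3,0,0,0,0,0.1,0,0,0,0,0,0,0,0,0,0,0,0,0,0,0,0,0,0,0,0,0,0,0,0,0,0,0,0,0,0,0,0,0,0]}}

```text
time_s: 8.62
tool_pos: [0.4179, 0.31, 0.1915]
tool_rot: [179.9, -0.0, 90.0]
force: [2.0, -0.7, 3.5]
grip_width: 0.0212
grasp_force: 30.0
```

>>> {"api": "step_arm", "payload": {"steps": [0,0,0,-10,0,0,0,0,-30,0,0,0,0,-30,0,0,0,0,-20,0,0,0,0,0,0]}}

```text
time_s: 9.25
tool_pos: [0.4178, 0.3101, 0.2823]
tool_rot: [179.9, -0.0, 89.9]
force: [0.4, -0.1, -2.9]
grip_width: 0.0213
grasp_force: 30.0
```

>>> {"api": "step_arm", "payload": {"steps": [0,-15,13,0,0,0,-29,25.5,0,0,0,-29,25.5,0,0,0,-29,25.5,0,0,0,-29,25.5,0,0,0,-29,25.5,0,0,0,-29,25.5,0,0,0,-29,25.5,0,0,0,-20,17,0,0,0,-5,5,0,0,0,0,0,0,0,0,0,0,0,0]}}

```text
time_s: 10.75
tool_pos: [0.63, 0.0688, 0.2813]
tool_rot: [-180.0, -0.0, 90.1]
force: [0.3, -0.4, -2.7]
grip_width: 0.0215
grasp_force: 30.0
```

```bash
python3 - <<'E'
from h import *
t=snap('top','top3');w=snap('scene','sc3');k=snap('wrist','w3')
o=env.get_obs();print(o['tool_pos'],o['tool_rot'],o['force'],o['grip_width'],o['grasp_force'])
c=lambda d,x,y,wd:cv2.resize(d['image'][y:y+wd,x:x+wd,::-1],(400,400),interpolation=cv2.INTER_CUBIC)
im=np.hstack([c(t,265,110,90),c(w,235,115,100)])
cv2.imwrite('pics/v3.png',im)
cv2.imwrite('pics/v3w.png',cv2.resize(k['image'][:,:,::-1],(800,600)))
E
```

```text
[0.63033815 0.06803073 0.28147815] [1.79995811e+02 5.49122619e-03 9.00855424e+01] [-0.24608267  1.07698757 -2.15547632] 0.021565988294867947 29.99940266367048
```

View pics/v3.png

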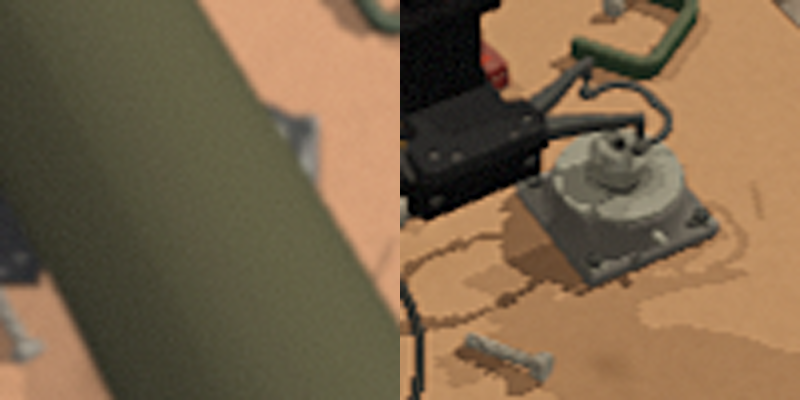

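The top view is blocked by the arm. The scene view shows the ring spread and held above the axle, with its right edge at about (672,110). I'll overlay the predicted ring to check its position.

```bash
python3 - <<'E'
from h import *
d=pickle.load(open('sc3.pkl','rb'))
y0,x0=125,330-50;x0=270;wd=(50,66)
K=12
im=cv2.resize(d['image'][125:175,270:336,::-1],None,fx=K,fy=K,interpolation=cv2.INTER_CUBIC)
th=np.linspace(0,2*np.pi,100)
T=np.array([.6303,.068,.2815]);yaw=np.radians(-89.6)
u=np.array([np.cos(yaw),np.sin(yaw),0]);c=T+.148*u;c[2]=.2815-.164-.02525;print(c)
def dr(pts,col):
    p=proj(d,pts);p=((p+.5-[270,125])*K-.5).astype(int);cv2.polylines(im,[p[:,None]],False,col,1)
for r,col in((.0225,(0,0,255)),(.0265,(255,0,0))):
    dr(c+np.c_[r*np.cos(th),r*np.sin(th),0*th],col)
A=np.array([.6327,-.081,.064]);dr(A+np.c_[.0135*np.cos(th),.0135*np.sin(th),0*th],(0,255,0))
A[2]=.039;dr(A+np.c_[.042*np.cos(th),.042*np.sin(th),0*th],(0,255,0))
cv2.imwrite('pics/v4.png',im);print(im.shape)
E
```

```text
[ 0.63133323 -0.07999639  0.09225   ]
(600, 792, 3)
```

View pics/v4.png

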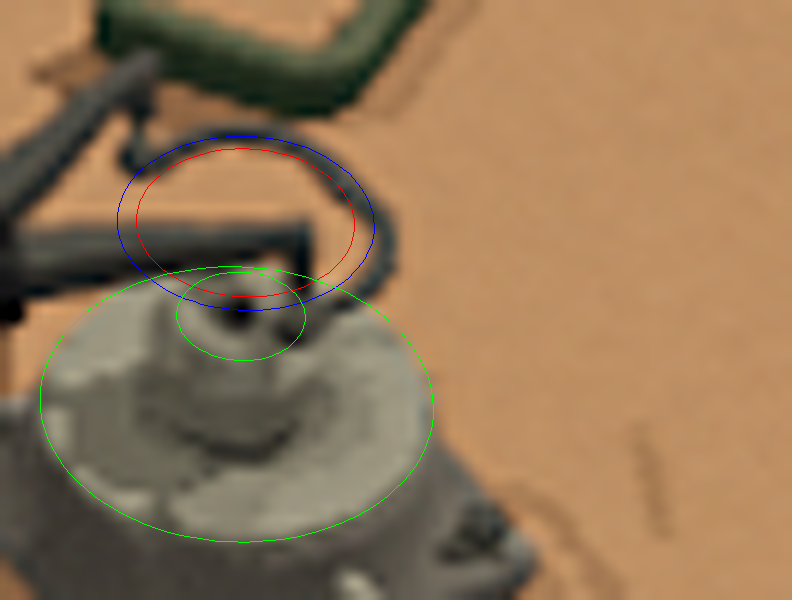

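The washer overlay fits, so the washer is flat. The actual ring lies about 15–20 px right of the prediction: its centreline runs through (190,143), (240,133), (310,165), (358,212), (385,250) and (370,290). I'll fit a circle in the ring's plane.

```bash
python3 - <<'E'
from h import *
from scipy.optimize import least_squares
d=pickle.load(open('sc3.pkl','rb'));im=d['image']
g=cv2.cvtColor(im,cv2.COLOR_RGB2GRAY)
up=cv2.resize(g[125:175,270:336],None,fx=12,fy=12,interpolation=cv2.INTER_CUBIC)
for y in(200,210,220,230,240,250,260): # dark ring run right side
    r=up[y,320:420].astype(float);w=np.clip(r.max()-20-r,0,None);print(y,(w*np.arange(320,420)).sum()/w.sum().round(1),np.where(r<r.max()-35)[0][[0,-1]]+320)
pts=[(190,143),(240,133),(275,140),(310,162),(335,185),(358,212),(376,235),(385,250),(372,290)]
for z in(.0903,.0923,.0943):
    Q=np.array([ray(d,(270+(u+.5)/12-.5,125+(v+.5)/12-.5),z)[:2] for u,v in pts])
    for r in(None,.0245):
        f=(lambda p:np.hypot(*(Q-p[:2]).T)-p[2]) if r is None else (lambda p:np.hypot(*(Q-p[:2]).T)-r)
        s=least_squares(f,[.63,-.08,.024][:3 if r is None else 2]);print(z,s.x.round(4),(s.fun*1000).round(1))
E
```

```text
200 354.00259571706687 [330 381]
210 367.94517621929515 [345 392]
220 375.39755011135856 [354 397]
230 381.34466769706336 [364 398]
240 383.4264544456641 [368 399]
250 382.70081018518516 [368 399]
260 381.7494635193133 [365 399]
0.0903 [ 0.6299 -0.0698  0.0352] [-2.   1.8  2.  -0.2 -1.5 -1.6  0.   1.3  0.1]
0.0903 [ 0.6315 -0.0825] [ 3.6  3.8  2.  -1.8 -3.6 -2.7  0.6  3.1  6.1]
0.0923 [ 0.6281 -0.0685  0.0351] [-2.   1.8  2.  -0.2 -1.5 -1.6  0.   1.3  0.1]
0.0923 [ 0.6297 -0.0812] [ 3.6  3.8  2.  -1.8 -3.6 -2.7  0.6  3.1  6. ]
0.0943 [ 0.6263 -0.0673  0.035 ] [-2.   1.8  2.  -0.2 -1.5 -1.6  0.   1.3  0.1]
0.0943 [ 0.6279 -0.0798] [ 3.5  3.7  2.  -1.8 -3.6 -2.7  0.6  3.1  5.9]
```

```bash
python3 - <<'E'
from h import *
d=pickle.load(open('sc3.pkl','rb'))
f=lambda u,v,z:ray(d,(270+(u+.5)/12-.5,125+(v+.5)/12-.5),z)[:2]*1000
for p in [(132,158),(292,328),None,(150,150),(190,143),(240,133),(275,140),(310,162),(335,185),(358,212),(376,235),(385,250),(384,270),(372,290),(345,310)]:
    print(p, f(*p,.0923).round(1) if p else '')
print('tips elbows', f(150,60,.118).round(1),f(305,228,.118).round(1))
E
```

```text
(132, 158) [660.1 -70.4]
(292, 328) [599.9 -70.7]
None 
(150, 150) [660.2 -75. ]
(190, 143) [657.7 -83.3]
(240, 133) [654.9 -93.9]
(275, 140) [649.3 -99. ]
(310, 162) [ 639.8 -101.5]
(335, 185) [ 631.2 -102. ]
(358, 212) [ 621.8 -101.5]
(376, 235) [ 614.1 -100.8]
(385, 250) [609.4 -99.8]
(384, 270) [604.5 -96.3]
(372, 290) [600.8 -90.8]
(345, 310) [598.7 -82.8]
tips elbows [659.6 -73.8] [600.6 -73. ]
```

The ring is symmetric about x ≈ 0.630 with its front apex at y ≈ −0.102. I'll shift it by about +2 mm in x and −2.5 mm in y, lower it to just above the axle end and look again.

>>> {"api": "step_arm", "payload": {"steps": [0,-2.5,2,0,0,0,0,0,8,0,0,0,0,8,0,0,0,0,7,0,0,0,0,0,0,0,0,0,0,0]}}

```text
time_s: 11.65
tool_pos: [0.633, 0.0644, 0.2583]
tool_rot: [180.0, -0.0, 90.0]
force: [0.7, 0.9, -1.8]
grip_width: 0.0211
grasp_force: 30.0
```

```bash
python3 - <<'E'
from h import *
d=snap('scene','sc5');o=env.get_obs();print(o['tool_pos'],o['tool_rot'],o['force'],o['grip_width'])
cv2.imwrite('pics/v5.png',cv2.resize(d['image'][125:175,270:336,::-1],None,fx=12,fy=12,interpolation=cv2.INTER_CUBIC))
E
```

```text
[0.63304047 0.06440295 0.25846726] [ 1.79975823e+02 -4.69493417e-03  8.99770889e+01] [-0.67928978 -0.05706601 -2.02173153] 0.02152941957115407
```

View pics/v5.png

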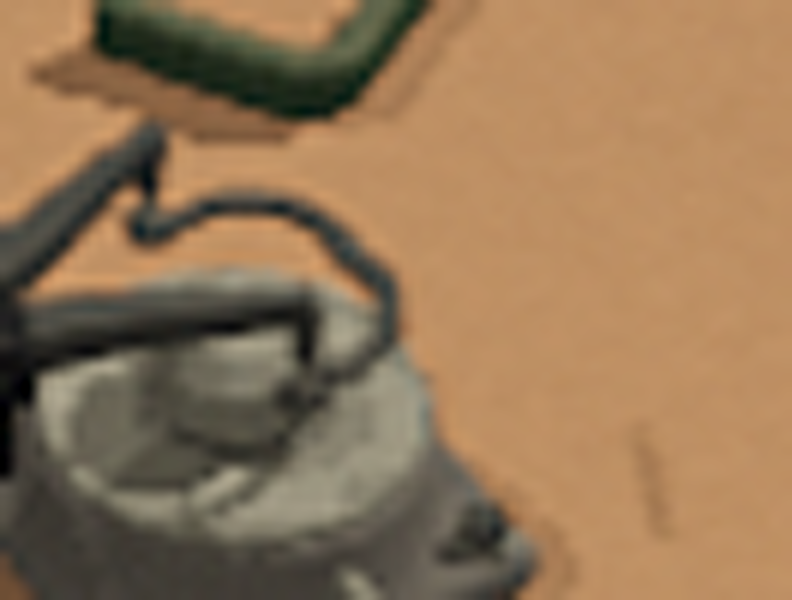

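The ring's eyes are at (145,228) and (303,392), and its apex arc runs through (340,245), (365,272) and (383,295).

```bash
python3 - <<'E'
from h import *
d=pickle.load(open('sc5.pkl','rb'))
f=lambda u,v,z:ray(d,(270+(u+.5)/12-.5,125+(v+.5)/12-.5),z)[:2]*1000
for p in [(145,228),(303,392),(205,203),(270,200),(310,218),(340,245),(365,272),(383,295),(388,320),(375,350)]:
    print(p, f(*p,.0692).round(1))
o=env.get_obs();print(o['tool_pos'],o['tool_rot'],o['time_s'])
E
```

```text
(145, 228) [661.4 -75.2]
(303, 392) [602.5 -76.4]
(205, 203) [661.4 -90.3]
(270, 200) [ 655.1 -102.7]
(310, 218) [ 645.9 -106.9]
(340, 245) [ 635.6 -107.6]
(365, 272) [ 625.9 -107.5]
(383, 295) [ 618.1 -106.8]
(388, 320) [ 611.3 -103.5]
(375, 350) [605.2 -96.1]
[0.63304047 0.06440295 0.25846726] [ 1.79975823e+02 -4.69493417e-03  8.99770889e+01] 11.7
```

>>> {"api": "step_arm", "payload": {"steps": [0,1.5,-0.5,0,0,0,0,0,4,0,0,0,0,4,0,0,0,0,4,0,0,0,0,3,0,0,0,0,0,0]}}

```text
time_s: 12.45
tool_pos: [0.6323, 0.0657, 0.2428]
tool_rot: [-180.0, 0.0, 90.0]
force: [-0.1, -0.2, -2.3]
grip_width: 0.0214
grasp_force: 30.0
```

>>> {"api": "step_arm", "payload": {"steps": [0,0,0,3,0,0,0,0,3,0,0,0,0,3,0,0,0,0,2,0,0,0,0,0,0,0,0,0,0,0]}}

```text
time_s: 13.2
tool_pos: [0.6325, 0.0658, 0.2324]
tool_rot: [180.0, 0.0, 90.0]
force: [-0.4, 0.5, -2.1]
grip_width: 0.0213
grasp_force: 30.0
```

```bash
python3 - <<'E'
from h import *
d=snap('scene','sc6');o=env.get_obs();print(o['tool_pos'],o['tool_rot'],o['force'],o['grip_width'])
cv2.imwrite('pics/v6.png',cv2.resize(d['image'][125:175,270:336,::-1],None,fx=12,fy=12,interpolation=cv2.INTER_CUBIC))
E
```

```text
[0.63246007 0.06581612 0.23239537] [1.79988056e+02 4.55081894e-03 8.99720613e+01] [ 0.20797182 -0.3472421  -1.47718522] 0.021570345577747646
```

View pics/v6.png

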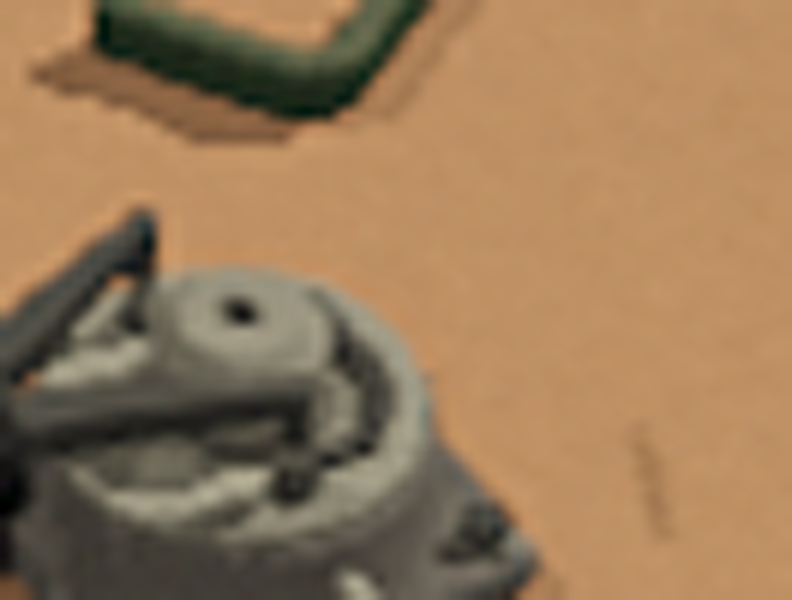

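The ring now encircles the axle just above the washer, with its eyes at (130,315) and (290,480). I'll feel for the washer to check the height.

>>> {"api": "step_arm", "payload": {"steps": [0,0,0,0.8,0,0,0,0,0.7,0,0,0,0,0,0,0,0,0,0,0]}}

```text
time_s: 13.75
tool_pos: [0.6325, 0.0659, 0.2308]
tool_rot: [180.0, -0.0, 90.0]
force: [-0.3, 1.2, -1.4]
grip_width: 0.0213
grasp_force: 30.0
```

```bash
python3 - <<'E'
from h import *
d=snap('scene','sc7');o=env.get_obs();print(o['tool_pos'],o['force'],o['wrist_torque'],o['joint_velocities'])
f=lambda u,v,z:ray(pickle.load(open('sc6.pkl','rb')),(270+(u+.5)/12-.5,125+(v+.5)/12-.5),z)[:2]*1000
for p in [(130,315),(290,480),(345,330),(378,385),(365,440)]: print(p,f(*p,.043).round(1))
E
```

```text
[0.63245788 0.06590247 0.23084556] [-0.76024921  1.15921773 -0.2321229 ] [ 0.07444209 -0.0410608   0.00247199] [ 0.04865784 -0.04371347  0.06971131 -0.00805008  0.00015287  0.01587908
  0.02535305]
(130, 315) [663.5 -73.4]
(290, 480) [603.7 -75.4]
(345, 330) [ 635.6 -110.5]
(378, 385) [ 617.9 -107.1]
(365, 440) [605.5 -95.5]
```

>>> {"api": "step_arm", "payload": {"steps": [0,0.8,0,0,0,0,0,0,0,0,0,0,0,0,0,0,0,0,0,0]}}

```text
time_s: 14.3
tool_pos: [0.6324, 0.0663, 0.2307]
tool_rot: [-180.0, 0.0, 90.0]
force: [-0.3, -0.7, -0.7]
grip_width: 0.0215
grasp_force: 30.0
```

```bash
python3 -c "
from h import *
o=env.get_obs();print(o['tool_pos'],o['force'],o['grip_width'],o['grasp_force'])
print(env.sign_off())"
```

```text
[0.63243143 0.06626137 0.23067615] [-0.28408601 -0.65381936 -0.70690733] 0.02146938850261169 29.999752244912088
the job is handed in; nothing more can be done
None
```

I pressed the washer flat and handed the job in with the pliers still squeezed at 30 N and the spread ring held level at the groove, by my measurements about 1 mm off the axle's axis; no verdict came back, and I went nowhere near the sanding block or bolts.

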